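Open a drop-front recipe desk onto its slide-out supports

ROBOT

A 6-joint arm with a two-finger parallel gripper is mounted at the origin on a cart in front of the work surface, level with it; the furniture and walls round the work are solid. World frame = base frame: x ahead of the robot, y to its left, z up, the work surface at z = 0. Lengths are in m, angles in rad, forces in N, time in s.
With the tool pointing down it reaches from about 0.225 to 0.875 m from the base axis. Payload 3.4 kg.
Tool frame: the origin (TCP) lies midway between the tips of the shut fingers; the grasp point (between the pads) lies 19 mm behind it (pinch_z is the distance from the TCP to the grasp point, in m); z points along the fingers, y is the line along which they close (so a half turn about z gives the same grasp; the last joint's range is limited). The gripper opens to 85 mm and grips with 20 to 120 N. Pads are 22 mm wide; open, the fingers measure 114 mm over their backs; the gripper's body (76 mm by 85 mm) begins 54 mm behind the grasp point. The pads swing forward as they close: fully open they stand 13 mm farther back than shut.
Start: joints at [1.145, 0.276, 1.505, -0, 1.361, -0.121], TCP at [0.173, 0.549, 0.197] pointing down, gripper open.
Joint ranges: [-2.89, 2.89], [-0.75, 2.08], [0.22, 2.7], [-1.18, 4.32], [0.11, 2.71], [-2.7, 2.7]. Speed limits (rad/s): [2.57, 2.57, 3.14, 3.14, 3.14, 3.14].

INTERFACE

Orientations are given as a unit quaternion [w, x, y, z].
In Python, from rig import get_state, get_image, sign_off, pinch_z gives the robot as it stands.
- The arm moves only by the tool send_rows, never from a script. Its argument "steps" is one flat list of numbers, 5 for each row, row after row: the gripper's target within -1 to 1 (fully open at 1, half-way at 0, shut at -1), then the shift along the tool's x, y, z in cm, then the turn about the tool's z in degrees. In form: [gripper, x, y, z, roll, gripper, x, y, z, roll, ...]. A call has 1 to 12 rows; each row shifts and turns the commanded pose from where the row before left it, along the tool's axes as they then stand; what a row does not reach is not made up. A row lasts 1/10 s, in which the tool goes at most 50 mm and 8.59 degrees, less where a joint would pass 70% of its speed; a pose out of reach is approached as far as the arm can. A call is refused whole if a number of a shift passes 5 or a number of a turn 8.59, either way. A call with a gripper value outside its range is refused whole. The fingers move at their own pace and stop on an object; "newtons" is the grip in N (left out, the last holds). Time passes only in rows, so rows that do not move let the fingers close. It gives the time, the measured TCP pose, the force, the opening and the grip force at its end, in the units of the state.
- get_state(): the state, without advancing time (a new reading comes with each control period).
- get_image(name): name is "scene" or "top" or "wrist"; returns a dict with "color" (480x640x3 uint8, red, green, blue), "mtx" (3x3 intrinsics, pixels), "T" (4x4, takes a point from camera to world coordinates); the wrist camera has in their place "mount" (4x4, takes a point from camera to tool coordinates, whose origin is the TCP and whose axes are the flange's). Camera axes: x right, y down, z forward; pixel columns grow to the right and rows downward; lengths in m; the calibration is good to about 2 mm. A picture is of the moment at which its call begins: read the wrist's pose just before it. There is no depth.
- sign_off(): hands the job in; it is judged then, once.
The state is a dict: "clock": time; "qpos": joint angles; "qd": joint speeds; "effort": joint torques, N m; "position": TCP position; "ee_rot": TCP orientation; "contact_force": force on the tool from outside, world axes, zero at the start; "moment": the same for the moment, N m; "width": finger opening in m; "gripper_force": force on a finger pad.
Only numpy, scipy, OpenCV 4.12 (cv2) and the standard library are available. Lean on these libraries where they do the work, as an engineer would, in place of code of your own. Each camera call takes 0.05 s, during which the arm holds its last target. There are 200 camera calls.

TASK

Get the little recipe desk ready to write at: first pull both slide-out support bars, left and right, all the way out, and only then take the drop-front flap by its round pull and lower it gently, without letting it drop, until it lies level on the two bars. Let go of everything and leave the jar, the mug and the timer where they stand.

Things in the scene. Friction and masses are not known exactly. Their poses are not given: they have to be found in the camera images.
- desk: Wooden desk cabinet fixed on the table, 280 wide, 150 deep, 230 mm high. Origin: centre of its underside. x points from its front (flap side, toward the robot) to its back, y to its left seen from the robot, z up. Shut flap's outer face: x = -75 mm; below z = 85 mm the plinth is set back to x = -63 mm. On the top board lies a fixed roll of tape, 98 mm across, 25 mm high, centre at x 22, y 75 mm.
- support_left_nose (a point): Centre of the rounded front end of the left wooden bar, just below the flap: bar 18 mm wide (desk y), 24 mm high, end radius 12 mm about this point. y = +95, z = 73 mm in the desk's frame; pushed in, it is 20 mm in front of the flap's face, 32 mm in front of the plinth. The flap stands above it: grip its two sides with the gripper leaned back to the robot by 20 to 45 degrees. Axes as the desk's.
- support_right_nose (a point): The same for the right support bar, at y = -95 mm in the desk's frame.
- support_left (a joint): How far the left bar is pulled out, in m, along the desk's -x: 0 fully in, 0.100 fully out against its stop. It starts between 0 and 0.012. It slides with about 2 N of friction and stays where it is left.
- support_right (a joint): The same for the right bar.
- flap_pull (a point): Centre of the round steel pull on the flap's free edge: a disc of radius 14 mm, 14 mm thick, flat faces along the desk's y, on a short neck, centre 30 mm beyond the edge. Shut: 175 mm above the hinge line, 7 mm behind the outer face, pointing up; flap level: it points to the robot. It can turn between fingers that hold its flat faces. Axes turn with the flap.
- flap_hinge (a point): Middle of the hinge line of the flap (along the desk's y), on its outer face at its lower edge, 85 mm above the table, level with the tops of the support bars. Axes as the desk's.
- flap (a joint): Flap angle, rad: 0 shut and upright, 1.571 level on the supports (it swings toward the robot). Starts between 0 and 0.05. Wood, 276 mm wide, 145 mm from hinge to free edge, 14 mm thick, about 0.35 kg (0.28 to 0.44). It stays upright when shut but falls if let go once well open; without the supports it sags past level, to 1.95.
- jar_mid (a point): Centre (47 mm up) of a loose glass jar with a black lid, 63 mm across, 94 mm high, standing left of the desk. Leave it alone.
- mug_mid (a point): Centre (45 mm up) of a loose white mug, 80 mm across, 91 mm high, standing right of the desk. Leave it alone.
- timer_mid (a point): Centre (28 mm up) of a loose kitchen timer with a ribbed knob, 68 mm across, 57 mm high, standing right of the desk, nearer to the robot than the mug. Leave it alone.

How it is judged:
On the way:
1. both support bars are all the way out while the flap is still up (less than 0.35 rad open) (value of joint each of support_left, support_right above 0.088 m and value of joint flap below 0.35 rad), for 0.1 s.
At the end, for the whole second after the job is handed in: Both support bars are out by more than 88 of their 100 mm, and the flap lies at rest level on them (1.52 to 1.61 rad, about 3 degrees either way) (value of joint each of support_left, support_right above 0.088 m and value of joint flap between 1.52 and 1.61 rad and velocity of joint flap between -0.05 and 0.05 rad/s); the robot touches nothing.
It fails at once if the flap is lowered (past 0.5 rad) before both supports are out (value of joint flap above 0.5 rad and value of joint any of support_left, support_right below 0.08 m).
It fails at once if the flap drops (faster than 3 rad/s) (velocity of joint flap above 3 rad/s).
It fails at once if the jar, the mug or the timer is moved by more than 30 mm (distance of any of jar_mid, mug_mid, timer_mid from where it was at the start of the episode above 0.03 m).
It also fails if it takes over 59 s, if anything falls off the work surface, if the arm or the gripper's body presses on something with over 40 N, if the wrist force passes 120 N, or if a joint passes its speed limit or range.

## Working session

There is one attempt and no reset: what is moved stays moved. The work goes in short steps, Python scripts to look and compute and a tool call to move; the robot and the scene stay as the last step left them, time stands still between calls to the robot, and variables do not carry over. Pictures are saved under pics/ and viewed, at most 10 in all, crops included, and the job is handed in when it is done.

Besides the shell and the picture viewer there is one more tool, called after "Emit:" in YAML: its name, and indented under it one key for each argument. send_rows: Moves the arm, as the interface text tells. Its arguments: {"type":"object","properties":{"steps":{"type":"array"},"newtons":{"type":"number"}},"required":["steps"]}

```bash
mkdir -p pics; ls
python3 - <<'E'
from rig import *
import cv2
s=get_state();print({k:s[k] for k in('clock','position','ee_rot','width','qpos')},pinch_z)
for n in('scene','top'):
    i=get_image(n);cv2.imwrite(f'pics/{n}0.png',i['color'][:,:,::-1]);print(n,i['mtx'].tolist(),i['T'].round(4).tolist())
E
```

```text
pics
{'clock': 0.0, 'position': array([0.17231997, 0.54794316, 0.19603278]), 'ee_rot': array([-2.50476339e-04,  1.51810825e-01,  9.88409138e-01, -8.87182336e-04]), 'width': 0.08501723133896762, 'qpos': array([ 1.14498417e+00,  2.76591260e-01,  1.50615602e+00,  3.30670809e-06,
        1.36068910e+00, -1.21012569e-01])} 0.0187
scene [[450.6538821309791, 0.0, 315.28810781897715], [0.0, 450.6538821309791, 241.731376524837], [0.0, 0.0, 1.0]] [[0.6367, -0.3126, 0.7049, -0.103], [-0.7709, -0.2384, 0.5907, -0.6634], [-0.0166, -0.9195, -0.3928, 0.5775], [0.0, 0.0, 0.0, 1.0]]
top [[569.960971342342, 0.0, 321.28803536440904], [0.0, 569.960971342342, 244.6707806328485], [0.0, 0.0, 1.0]] [[-0.028, -0.9981, 0.0543, 0.5856], [-0.9996, 0.0279, -0.003, -0.027], [0.0015, -0.0544, -0.9985, 1.2959], [0.0, 0.0, 0.0, 1.0]]
```

View pics/scene0.png

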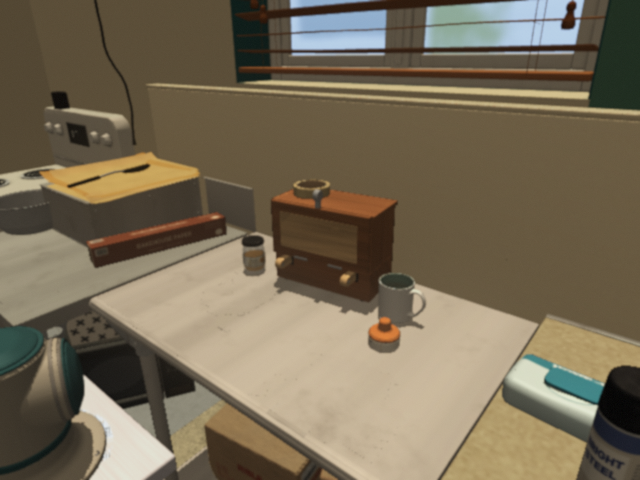

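View pics/top0.png

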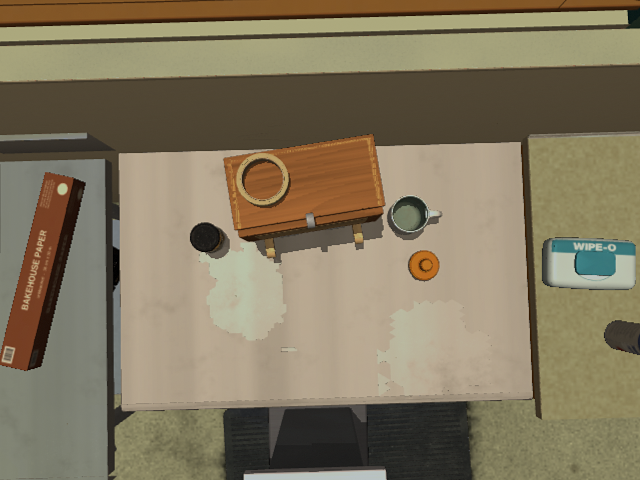

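The scene view shows the desk, with the jar left (253,252), the mug right (397,297) and the timer (384,335). The top view shows the bar noses near (270,252) and (359,238), and the pull near (310,220). I'll enlarge the top view for exact pixels.

Run:
```python
import cv2
a=cv2.imread('pics/top0.png')[125:275,200:400]
cv2.imwrite('pics/c1.png',cv2.resize(a,None,fx=4,fy=4,interpolation=cv2.INTER_CUBIC))
```

```text
(no output)
```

View pics/c1.png

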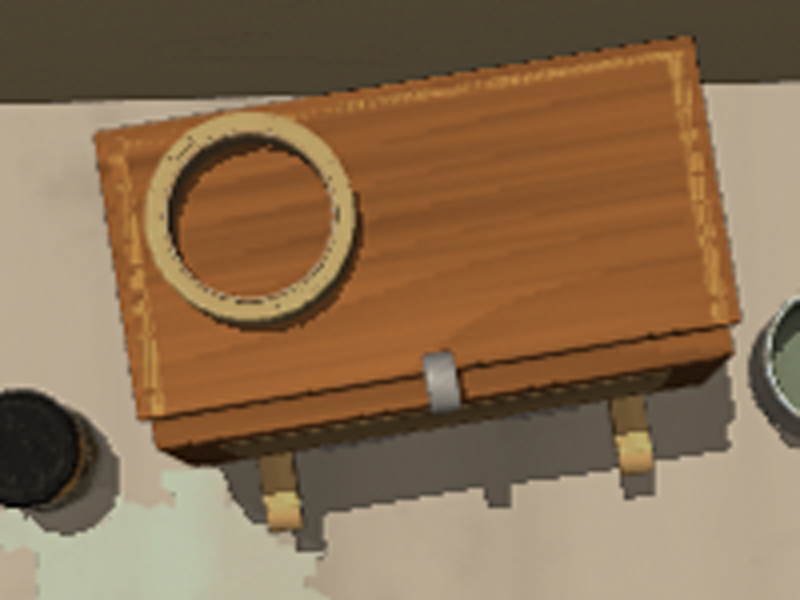

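The enlarged crop shows the top board corners at (95,133), (692,38), (740,322) and (140,418). The bar tips are at (285,528) and (636,472), and the pull is at (442,382).

```bash
cat > h.py <<'E'
import numpy as np, json
from scipy.optimize import least_squares
from rig import *
def fit():
    i=get_image('top');K,T=i['mtx'],i['T']
    def ray(p,z):
        u=(np.array(p)+.5)/4-.5+[200,125]
        d=T[:3,:3]@np.linalg.inv(K)@[*u,1];t=(z-T[2,3])/d[2];return T[:3,3]+t*d
    px=[(95,133),(692,38),(740,322),(140,418)]
    W=np.array([ray(p,.23)[:2] for p in px])
    D=np.array([(75,140),(75,-140),(-61,-140),(-61,140)])/1e3
    f=lambda v:(D@np.array([[np.cos(v[2]),np.sin(v[2])],[-np.sin(v[2]),np.cos(v[2])]])+v[:2]-W).ravel()
    r=least_squares(f,[.7,0,.1]);return r.x,r.fun,ray
E
python3 - <<'E'
from h import *
v,res,ray=fit();print(v.round(4),res.round(4))
c,s=np.cos(v[2]),np.sin(v[2]);R=np.array([[c,-s],[s,c]])
for n,p,z in(('tape',(251,217),.255),('L',(285,528),.070),('R',(636,472),.070),('pull',(442,382),.26),('jar',(22,448),.094)):
    w=ray(p,z);print(n,w.round(4),'desk',(R.T@(w[:2]-v[:2])).round(4))
w=get_image('wrist');print(w['mount'].round(4).tolist())
E
```

```text
[ 0.7569 -0.0017  0.1322] [-0.0001 -0.003  -0.0007  0.0026  0.0001  0.0028  0.0006 -0.0024]
tape [0.7665 0.0748 0.255 ] desk [0.0196 0.0746]
L [0.6296 0.0784 0.07  ] desk [-0.1156  0.0962]
R [ 0.6545 -0.1113  0.07  ] desk [-0.1159 -0.0951]
pull [ 0.6874 -0.011   0.26  ] desk [-0.0701 -0.0001]
jar [0.6749 0.2142 0.094 ] desk [-0.0528  0.2249]
[[0.0002, -0.9637, -0.2671, 0.0681], [1.0, 0.0003, -0.0002, -0.0003], [0.0003, -0.2671, 0.9637, -0.1772], [0.0, 0.0, 0.0, 1.0]]
```

Emit:
send_rows:
  steps: [0,0,0,0,-8.4,0,0,0,0,-8.3,0,0,0,0,-8.3,0,0,0,0,0]
  newtons: 40

```text
clock: 0.6
position: [0.1725, 0.5484, 0.1967]
ee_rot: [-0.0, -0.066, 0.998, -0.0]
contact_force: [-1.0, 0.4, -0.1]
width: 0.0426
gripper_force: 0.0
```

```bash
cat >> h.py <<'E'
from scipy.spatial.transform import Rotation as Ro
O=np.array([.7569,-.0017,0]);DR=Ro.from_euler('z',.1322).as_matrix()
def st():
    s=get_state();q=s['ee_rot'];R=Ro.from_quat([q[1],q[2],q[3],q[0]]).as_matrix()
    d=DR.T@(s['position']-O);D=DR.T@R
    print('t',s['clock'],'desk mm',(d*1e3).round(1),'F desk',(DR.T@s['contact_force']).round(1),'w',round(s['width']*1e3,1),'gf',round(float(s['gripper_force']),1),'yaw err deg (+world)',round(np.degrees(np.arctan2(-D[0,1],D[1,1])),2),'z',D[:,2].round(3));return d
def to(x,y,z):
    d=st();print('tool cm',((x-d[0]*1e3)/-10).round(2),((y-d[1]*1e3)/10).round(2),((z-d[2]*1e3)/-10).round(2))
E
python3 -c "
from h import *
to(-150,95,180)"
```

```text
t 0.6 desk mm [-506.8  622.3  196.7] F desk [-0.9  0.5 -0.1] w 42.6 gf 0.0 yaw err deg (+world) -0.05 z [-0. -0. -1.]
tool cm -35.68 -52.73 1.67
```

Emit:
send_rows:
  steps: [0,-2.7,-4,0,0,0,-2.7,-4,0,0,0,-2.7,-4,0,0,0,-2.7,-4,0,0,0,-2.7,-4,0,0,0,-2.7,-4,0,0,0,-2.7,-4,0,0,0,-2.7,-4,0,0,0,-2.7,-4,0,0,0,-2.7,-4,0,0,0,-2.7,-4,0,0,0,-2.7,-4,0,0]

```text
clock: 1.8
position: [0.5578, 0.1135, 0.1969]
ee_rot: [0.0, -0.064, 0.998, 0.0]
contact_force: [1.0, 1.9, -0.8]
width: 0.0427
gripper_force: 0.0
```

```bash
python3 -c "
from h import *
to(-128,95,180)"
```

```text
t 1.8 desk mm [-182.2  140.4  196.9] F desk [ 1.3  1.8 -0.8] w 42.7 gf 0.0 yaw err deg (+world) -0.26 z [ 0.  0. -1.]
tool cm -5.42 -4.54 1.69
```

Emit:
send_rows:
  steps: [0,-2.4,-2.4,3,0,0,-2.4,-2.3,3,0,0,0,0,3,0,0,0,0,0,0,0,0,0,0,0]

```text
clock: 2.3
position: [0.61, 0.075, 0.1068]
ee_rot: [-0.001, -0.065, 0.998, 0.0]
contact_force: [-1.1, 1.0, -0.5]
width: 0.0427
gripper_force: 0.0
```

Run:
```python
from h import *
import cv2
to(-119,95,56)
i=get_image('wrist');cv2.imwrite('pics/w1.png',i['color'][:,:,::-1]);print(i['mtx'])
```

```text
t 2.3 desk mm [-135.5   95.4  106.8] F desk [-0.9  1.2 -0.5] w 42.7 gf 0.0 yaw err deg (+world) -0.14 z [-0.002  0.    -1.   ]
tool cm -1.65 -0.04 5.08
[[375.73045668   0.         318.84907808]
 [  0.         375.73045668 231.78687286]
 [  0.           0.           1.        ]]
```

View pics/w1.png

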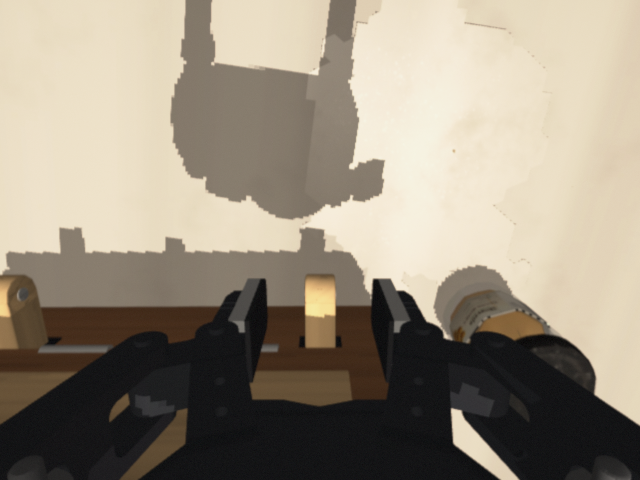

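The wrist view shows the left nose centred between the pads at (320,310), with the pads at columns 266 and 372. I'll lower, advance and grip.

Emit:
send_rows:
  steps: [0,0,0,2.4,0,0,0,0,2.4,0,0,-0.5,0,0,0,0,-0.5,0,0,0,0,-0.5,0,0,0,0,0,0,0,0,0,0,0,0,0]

```text
clock: 3.05
position: [0.6262, 0.077, 0.06]
ee_rot: [0.001, -0.066, 0.998, 0.0]
contact_force: [-0.2, -0.2, -0.3]
width: 0.0428
gripper_force: 0.0
```

```bash
python3 -c "
from h import *
to(-117,95,57)"
```

```text
t 3.05 desk mm [-119.2   95.2   60. ] F desk [-0.2 -0.2 -0.3] w 42.8 gf 0.0 yaw err deg (+world) -0.04 z [ 0.002 -0.    -1.   ]
tool cm -0.22 -0.02 0.3
```

Emit:
send_rows:
  steps: [0,-0.3,0,0.2,0,0,-0.2,0,0,0,0,0,0,0,0]

```text
clock: 3.35
position: [0.6297, 0.0774, 0.0567]
ee_rot: [-0.001, -0.066, 0.998, 0.0]
contact_force: [-1.2, 0.7, 0.6]
width: 0.043
gripper_force: 0.0
```

```bash
python3 -c "
from h import *
to(-112,95,57)"
```

```text
t 3.35 desk mm [-115.6   95.2   56.7] F desk [-1.1  0.8  0.6] w 43.0 gf 0.0 yaw err deg (+world) -0.04 z [-0.001  0.    -1.   ]
tool cm -0.36 -0.02 -0.03
```

Emit:
send_rows:
  steps: [-1,0,0,0,0,-1,0,0,0,0,-1,0,0,0,0,-1,0,0,0,0,-1,0,0,0,0,-1,0,0,0,0,-1,0,0,0,0]
  newtons: 40

```text
clock: 4.05
position: [0.6299, 0.0775, 0.0567]
ee_rot: [-0.0, -0.066, 0.998, 0.0]
contact_force: [-3.3, -1.6, -0.0]
width: -0.0002
gripper_force: 0.0
```

Run:
```python
from h import *
import cv2
st()
i=get_image('wrist');cv2.imwrite('pics/w2.png',i['color'][:,:,::-1])
```

```text
t 4.05 desk mm [-115.5   95.2   56.7] F desk [-3.5 -1.1 -0. ] w -0.2 gf 0.0 yaw err deg (+world) -0.04 z [-0.001  0.    -1.   ]
```

View pics/w2.png

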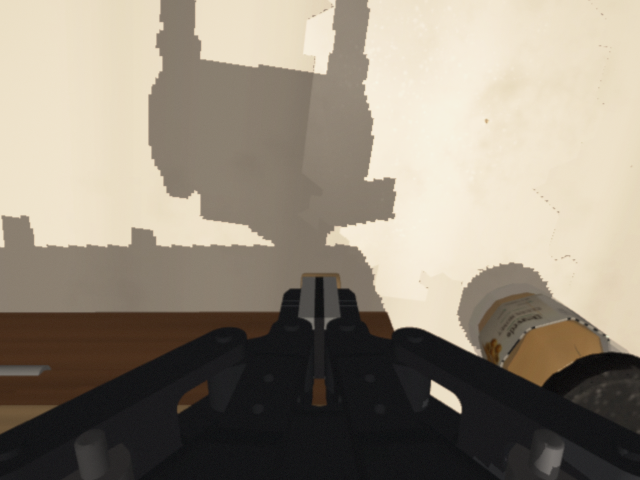

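Run:
```python
import cv2
a=cv2.imread('pics/w2.png')[255:425,240:400];b=cv2.imread('pics/w1.png')[255:425,240:400]
f=lambda a:cv2.resize(a,(400,425),interpolation=cv2.INTER_NEAREST)
cv2.imwrite('pics/c2.png',cv2.hconcat([f(a),f(b)]))
```

```text
(no output)
```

View pics/c2.png

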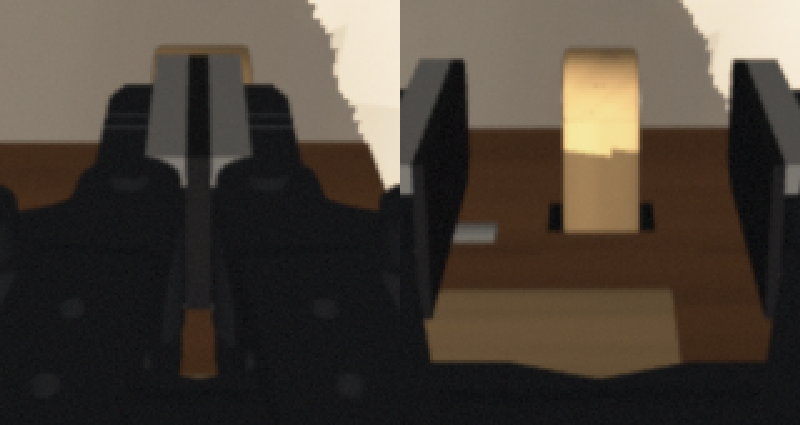

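The shut fingers sit just above the bar. Their visible tips end about 3 cm short of the stated TCP, so the grasp has to go lower. I'll reopen, go down 2.7 cm and close.

Emit:
send_rows:
  steps: [0,0,0,0,0,0,0,0,0,0,0,0,0,0,0,0,0,0,0,0,0,0,0,1,0,0,0,0,1,0,0,0,0,0.7,0,0,0,0,0,0]

```text
clock: 4.9
position: [0.6297, 0.0776, 0.029]
ee_rot: [-0.001, -0.066, 0.998, 0.0]
contact_force: [-3.6, 0.0, -1.3]
width: 0.0427
gripper_force: 0.0
```

Emit:
send_rows:
  steps: [-1,0,0,0,0,-1,0,0,0,0,-1,0,0,0,0,-1,0,0,0,0,-1,0,0,0,0]

```text
clock: 5.4
position: [0.6298, 0.0781, 0.0299]
ee_rot: [-0.0, -0.066, 0.998, 0.001]
contact_force: [-5.1, -0.1, -1.9]
width: 0.0172
gripper_force: 39.8
```

```bash
python3 -c "
from h import *
st()"
```

```text
t 5.4 desk mm [-115.5   95.9   29.9] F desk [-5.1  0.6 -1.9] w 17.2 gf 39.8 yaw err deg (+world) -0.05 z [-0.001  0.001 -1.   ]
```

Gripped (17.2 mm, 40 N). Pulling out.

Emit:
send_rows:
  steps: [-1,1.5,0,0,0,-1,1.5,0,0,0,-1,1.5,0,0,0,-1,1.5,0,0,0,-1,1.5,0,0,0,-1,1,0,0,0,-1,0.4,0,0,0,-1,0,0,0,0,-1,0,0,0,0]

```text
clock: 6.3
position: [0.5418, 0.0662, 0.0299]
ee_rot: [-0.0, -0.066, 0.998, 0.0]
contact_force: [-1.9, 3.6, -4.7]
width: 0.0167
gripper_force: 41.1
```

```bash
python3 -c "
from h import *
st()"
```

```text
t 6.3 desk mm [-204.2   95.6   29.9] F desk [-1.4  3.9 -4.7] w 16.7 gf 41.1 yaw err deg (+world) -0.05 z [-0.001  0.001 -1.   ]
```

Emit:
send_rows:
  steps: [-1,0.3,0,0,0,-1,0.3,0,0,0,-1,0,0,0,0]

```text
clock: 6.6
position: [0.5393, 0.0658, 0.0299]
ee_rot: [0.003, -0.065, 0.998, 0.001]
contact_force: [5.7, 6.2, -12.0]
width: 0.0168
gripper_force: 40.1
```

```bash
python3 -c "
from h import *
st()"
```

```text
t 6.6 desk mm [-206.8   95.6   29.9] F desk [  6.5   5.4 -12. ] w 16.8 gf 40.1 yaw err deg (+world) -0.08 z [ 0.006  0.001 -1.   ]
```

The left bar is at its stop. Releasing, then going over to the right one.

Emit:
send_rows:
  steps: [0,-0.2,0,0,0,0,0,0,0,0,0,0,0,0,0,0,0,0,-3,0,0,0,0,-4,0,0,0,-4,0,0,0,0,-4,0,0,0,-1.5,-4,0,0,0,-2.5,-4,0,0,0,-2.5,-3.1,0,0,0,0,0,0,0,0,0,0,0,0]

```text
clock: 7.8
position: [0.6274, -0.1164, 0.0997]
ee_rot: [-0.0, -0.065, 0.998, 0.0]
contact_force: [-0.8, 0.6, -0.3]
width: 0.0427
gripper_force: 0.0
```

```bash
python3 -c "
from h import *
import cv2
to(-116,-95,30)
i=get_image('wrist');cv2.imwrite('pics/w3.png',i['color'][:,:,::-1])"
```

```text
t 7.8 desk mm [-143.5  -96.7   99.7] F desk [-0.8  0.7 -0.3] w 42.7 gf 0.0 yaw err deg (+world) -0.13 z [-0.001  0.    -1.   ]
tool cm -2.75 0.17 6.97
```

View pics/w3.png

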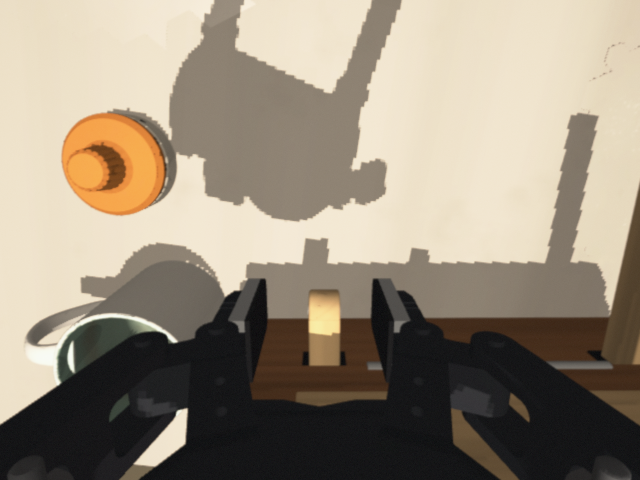

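The right nose shows at (324,325), about 3 mm to the +y side of the pad centre. The mug's edge stays about 1.4 cm clear of the fingers.

Emit:
send_rows:
  steps: [0,0,0.2,2.5,0,0,0,0,2.5,0,0,0,0,2,0,0,-1,0,0,0,0,-1,0,0,0,0,-0.6,0,0,0,0,-0.2,0,0,0,0,0,0,0,0]

```text
clock: 8.65
position: [0.6553, -0.1098, 0.0313]
ee_rot: [0.0, -0.066, 0.998, -0.0]
contact_force: [-3.3, 0.1, 1.1]
width: 0.0429
gripper_force: 0.0
```

Emit:
send_rows:
  steps: [-1,0,0,0,0,-1,0,0,0,0,-1,0,0,0,0,-1,0,0,0,0,-1,0,0,0,0]

```text
clock: 9.15
position: [0.6555, -0.1102, 0.0308]
ee_rot: [0.001, -0.066, 0.998, -0.0]
contact_force: [-3.2, -0.6, 5.4]
width: 0.0173
gripper_force: 40.1
```

```bash
python3 -c "
from h import *
st()"
```

```text
t 9.15 desk mm [-114.8  -94.2   30.8] F desk [-3.3 -0.2  5.4] w 17.3 gf 40.1 yaw err deg (+world) -0.03 z [ 0.001 -0.001 -1.   ]
```

Emit:
send_rows:
  steps: [-1,1.5,0,0,0,-1,1.5,0,0,0,-1,1.5,0,0,0,-1,1.5,0,0,0,-1,1.5,0,0,0,-1,1,0,0,0,-1,0.4,0,0,0,-1,0.3,0,0,0,-1,0.3,0,0,0,-1,0,0,0,0]

```text
clock: 10.15
position: [0.5655, -0.1224, 0.0308]
ee_rot: [0.004, -0.065, 0.998, -0.0]
contact_force: [7.6, 2.5, 2.1]
width: 0.0169
gripper_force: 40.2
```

```bash
python3 -c "
from h import *
st()"
```

```text
t 10.15 desk mm [-205.6  -94.4   30.8] F desk [7.9 1.5 2.1] w 16.9 gf 40.2 yaw err deg (+world) -0.1 z [ 0.009 -0.001 -1.   ]
```

Emit:
send_rows:
  steps: [0,-0.2,0,0,0,0,0,0,0,0,0,0,0,0,0,0,0,0,-4.5,0,0,0,0,-4.5,0,0,0,1,-4.5,0,0,0,2.8,-4,0,0,0,2.8,-4,0,0,0,2.8,-4,0,0,0,0,0,0,0,0,0,0,0]

```text
clock: 11.25
position: [0.5504, -0.0286, 0.2854]
ee_rot: [0.001, -0.066, 0.998, -0.0]
contact_force: [0.0, 0.1, -0.4]
width: 0.0433
gripper_force: 0.0
```

Emit:
send_rows:
  steps: [0,-3.5,0,0,0,0,-3.5,0,0,0,0,-3,0,0,0,0,0,0,0,0,0,0,0,0,0]

```text
clock: 11.75
position: [0.6487, -0.0166, 0.2816]
ee_rot: [-0.003, -0.065, 0.998, 0.0]
contact_force: [0.1, 0.1, -0.1]
width: 0.043
gripper_force: 0.0
```

```bash
python3 -c "
from h import *
import cv2
to(-69,0,222)
i=get_image('wrist');cv2.imwrite('pics/w4.png',i['color'][:,:,::-1])"
```

```text
t 11.75 desk mm [-109.2   -0.5  281.6] F desk [ 0.1  0.1 -0.1] w 43.0 gf 0.0 yaw err deg (+world) -0.09 z [-0.006  0.001 -1.   ]
tool cm -4.02 0.05 5.96
```

View pics/w4.png

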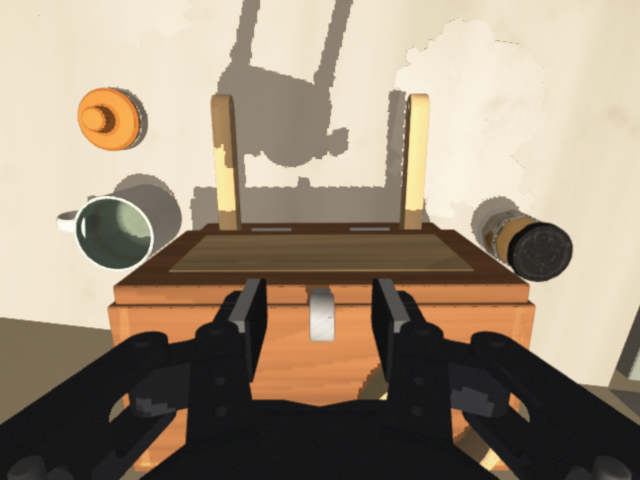

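Both bars are out. The pull, at (322,315), is centred between the pads. Moving over it and down.

Emit:
send_rows:
  steps: [0,-2,0,0,0,0,-2,0,0,0,0,0,0,2,0,0,0,0,1.5,0,0,0,0,1,0,0,0,0,0.5,0,0,0,0,0.5,0,0,0,0,0,0]

```text
clock: 12.6
position: [0.6889, -0.0107, 0.2299]
ee_rot: [-0.0, -0.066, 0.998, 0.0]
contact_force: [0.2, 1.1, -0.3]
width: 0.0428
gripper_force: 0.0
```

Emit:
send_rows:
  steps: [-1,0,0,0,0,-1,0,0,0,0,-1,0,0,0,0,-1,0,0,0,0,-1,0,0,0,0]
  newtons: 30

```text
clock: 13.1
position: [0.6896, -0.0098, 0.2308]
ee_rot: [0.001, -0.066, 0.998, 0.001]
contact_force: [-0.1, 2.7, 5.2]
width: 0.0129
gripper_force: 33.1
```

```bash
python3 -c "
from h import *
st()"
```

```text
t 13.1 desk mm [-67.8   0.9 230.8] F desk [0.2 2.7 5.2] w 12.9 gf 33.1 yaw err deg (+world) -0.01 z [ 0.001  0.001 -1.   ]
```

```bash
python3 -c "
import numpy as np
t=np.radians(np.arange(0,91,3.75));x=np.round((7-7*np.cos(t)+175*np.sin(t))/10,2);z=np.round((175-175*np.cos(t)-7*np.sin(t))/10,2)
print([(a,b) for a,b in zip(np.diff(x).round(2).tolist(),np.diff(z).round(2).tolist())])"
```

```text
[(1.15, -0.01), (1.14, 0.07), (1.14, 0.14), (1.12, 0.22), (1.11, 0.28), (1.09, 0.36), (1.06, 0.44), (1.03, 0.49), (1.0, 0.57), (0.96, 0.63), (0.91, 0.69), (0.87, 0.75), (0.82, 0.81), (0.76, 0.85), (0.7, 0.91), (0.65, 0.94), (0.58, 0.99), (0.51, 1.03), (0.45, 1.05), (0.37, 1.08), (0.31, 1.11), (0.23, 1.12), (0.16, 1.14), (0.08, 1.14)]
```

Emit:
send_rows:
  steps: [-1,1.15,0,0,0,-1,1.15,0,0.05,0,-1,1.15,0,0.15,0,-1,1.1,0,0.2,0,-1,1.1,0,0.3,0,-1,1.1,0,0.35,0,-1,1.05,0,0.45,0,-1,1.05,0,0.5,0,-1,0,0,0,0]

```text
clock: 14.0
position: [0.5996, -0.0219, 0.2118]
ee_rot: [-0.0, -0.066, 0.998, 0.0]
contact_force: [-4.5, 2.8, 10.9]
width: 0.0126
gripper_force: 36.1
```

```bash
python3 -c "
from h import *
st()"
```

```text
t 14.0 desk mm [-158.6    0.7  211.8] F desk [-4.1  3.4 10.9] w 12.6 gf 36.1 yaw err deg (+world) -0.04 z [-0.  0. -1.]
```

Emit:
send_rows:
  steps: [-1,1,0,0.55,0,-1,0.95,0,0.65,0,-1,0.9,0,0.7,0,-1,0.85,0,0.75,0,-1,0.8,0,0.8,0,-1,0.75,0,0.85,0,-1,0.7,0,0.9,0,-1,0.65,0,0.95,0,-1,0.55,0,1,0,-1,0,0,0,0]

```text
clock: 15.0
position: [0.5233, -0.0322, 0.137]
ee_rot: [-0.007, -0.066, 0.998, -0.0]
contact_force: [-12.5, -0.8, 7.3]
width: 0.013
gripper_force: 45.7
```

```bash
python3 -c "
from h import *
st()"
```

```text
t 15.0 desk mm [-235.6    0.6  137. ] F desk [-12.5   0.9   7.3] w 13.0 gf 45.7 yaw err deg (+world) 0.0 z [-0.014  0.001 -1.   ]
```

Emit:
send_rows:
  steps: [-1,0.4,0,0,0,-1,0,0,0,0]

```text
clock: 15.2
position: [0.5241, -0.0321, 0.1379]
ee_rot: [-0.002, -0.066, 0.998, 0.0]
contact_force: [-6.5, 1.4, 1.8]
width: 0.0127
gripper_force: 44.9
```

```bash
python3 -c "
from h import *
import cv2
st()
i=get_image('wrist');cv2.imwrite('pics/w5.png',i['color'][:,:,::-1])"
```

```text
t 15.2 desk mm [-234.7    0.6  137.9] F desk [-6.2  2.2  1.8] w 12.7 gf 44.9 yaw err deg (+world) -0.03 z [-0.005  0.001 -1.   ]
```

View pics/w5.png

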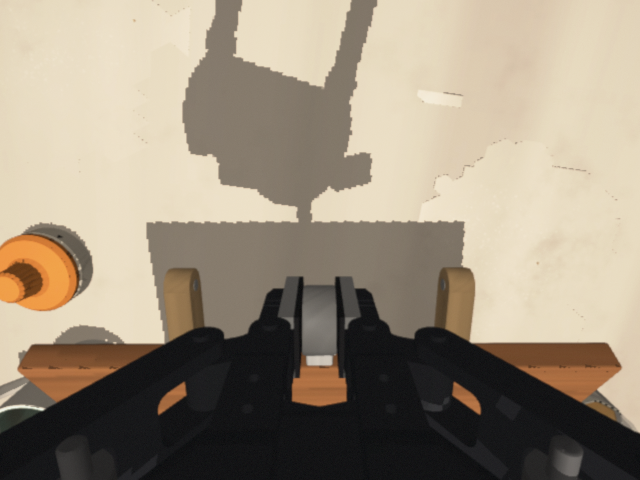

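The pull sits well between the pads at (320,315). Lowering on.

Emit:
send_rows:
  steps: [-1,0.45,0,0.9,0,-1,0.4,0,0.9,0,-1,0.35,0,0.95,0,-1,0.25,0,0.95,0,-1,0.2,0,0.95,0,-1,0.1,0,0.95,0,-1,0.05,0,0.9,0,-1,0,0,0,0]

```text
clock: 16.05
position: [0.5003, -0.0352, 0.0706]
ee_rot: [-0.009, -0.067, 0.998, -0.0]
contact_force: [-14.7, -3.0, 3.2]
width: 0.0126
gripper_force: 50.8
```

```bash
python3 -c "
from h import *
st()"
```

```text
t 16.05 desk mm [-258.8    0.6   70.6] F desk [-14.9  -1.1   3.2] w 12.6 gf 50.8 yaw err deg (+world) 0.07 z [-0.017  0.001 -1.   ]
```

Emit:
send_rows:
  steps: [-1,0.4,0,0.3,0,-1,0.2,0,0.3,0,-1,0,0,0.2,0,-1,0,0,0,0]

```text
clock: 16.45
position: [0.4997, -0.0354, 0.0644]
ee_rot: [-0.003, -0.066, 0.998, 0.0]
contact_force: [-7.3, -0.5, 2.5]
width: 0.0129
gripper_force: 50.8
```

```bash
python3 -c "
from h import *
st()"
```

```text
t 16.45 desk mm [-259.4    0.5   64.4] F desk [-7.3  0.5  2.5] w 12.9 gf 50.8 yaw err deg (+world) 0.01 z [-0.007  0.001 -1.   ]
```

Emit:
send_rows:
  steps: [-1,0.2,0,0.3,0,-1,0,0,0.2,0,-1,0,0,0,0]

```text
clock: 16.75
position: [0.4991, -0.0354, 0.0597]
ee_rot: [-0.002, -0.066, 0.998, 0.0]
contact_force: [-5.2, 1.4, 1.3]
width: 0.013
gripper_force: 50.9
```

```bash
python3 -c "
from h import *
st()"
```

```text
t 16.75 desk mm [-260.     0.6   59.7] F desk [-5.   2.1  1.3] w 13.0 gf 50.9 yaw err deg (+world) -0.01 z [-0.004  0.001 -1.   ]
```

Emit:
send_rows:
  steps: [-1,0.2,0,0.3,0,-1,0,0,0.3,0,-1,0,0,0.2,0,-1,0,0,0,0]

```text
clock: 17.15
position: [0.4982, -0.0355, 0.0519]
ee_rot: [-0.001, -0.066, 0.998, 0.0]
contact_force: [-4.5, 1.9, 1.9]
width: 0.0128
gripper_force: 51.0
```

```bash
python3 -c "
from h import *
st()"
```

```text
t 17.15 desk mm [-260.9    0.5   51.9] F desk [-4.2  2.5  1.9] w 12.8 gf 51.0 yaw err deg (+world) -0.03 z [-0.002  0.001 -1.   ]
```

Emit:
send_rows:
  steps: [-1,0,0,0.3,0,-1,0,0,0.3,0,-1,0,0,0,0]

```text
clock: 17.45
position: [0.498, -0.0356, 0.0484]
ee_rot: [-0.001, -0.066, 0.998, 0.0]
contact_force: [-9.7, 2.1, 19.7]
width: 0.0129
gripper_force: 53.5
```

```bash
python3 -c "
from h import *
st()"
```

```text
t 17.45 desk mm [-261.1    0.5   48.4] F desk [-9.4  3.4 19.7] w 12.9 gf 53.5 yaw err deg (+world) -0.01 z [-0.001  0.    -1.   ]
```

The flap is resting on the bars (Fz +20 N). Releasing and going straight up.

Emit:
send_rows:
  steps: [-1,0,0,-0.2,0,0,0,0,0,0,0,0,0,0,0,0,0,0,0,0,0,0,0,0,0,0,0,0,-2,0,0,0,0,-4,0,0,0,0,-4,0,0,0,0,-4,0,0,3,0,-3,0,0,0,0,0,0,0,0,0,0,0]

```text
clock: 18.65
position: [0.4697, -0.0398, 0.2188]
ee_rot: [0.001, -0.066, 0.998, -0.0]
contact_force: [-0.5, -0.0, -1.0]
width: 0.0431
gripper_force: 0.0
```

```bash
python3 -c "
from h import *
import cv2
st()
a=get_image('scene')['color'][160:380,220:460,::-1];b=get_image('wrist')['color'][:,:,::-1]
cv2.imwrite('pics/f.png',cv2.hconcat([cv2.resize(a,(400,367)),cv2.resize(b,(400,367))]))"
```

```text
t 18.65 desk mm [-2.898e+02  1.000e-01  2.188e+02] F desk [-0.5  0.1 -1. ] w 43.1 gf 0.0 yaw err deg (+world) -0.06 z [ 0.002 -0.001 -1.   ]
```

View pics/f.png

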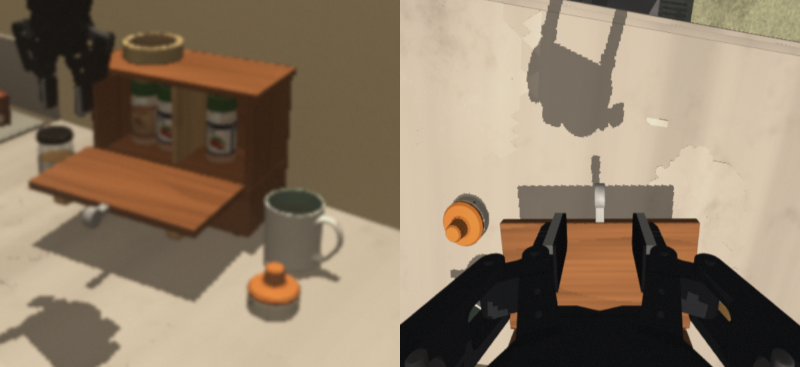

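The flap lies level on the bars with its pull at (95,212) in the scene view. The gripper is clear, and the mug, timer and jar stand where they were.

```bash
python3 -c "
from rig import *
print(sign_off())"
```

```text
the job is handed in; nothing more can be done
None
```

I pulled both support bars out to their stops, lowered the flap by its pull until it rested level on them, let go, and handed the job in after about 19 s; the jar, mug and timer were not touched. The sign-off gave no verdict, so "level" rests on the contact force and the last pictures.

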